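Hang the pipette in its charging stand

ROBOT

A 6-joint arm with a two-finger parallel gripper is mounted at the origin on the work surface. World frame = base frame: x ahead of the robot, y to its left, z up, the work surface at z = 0. Lengths are in mm, angles in degrees, forces in N, time in s.
With the tool pointing down it reaches from about 300 to 750 mm from the base axis. Payload 8.5 kg.
Tool frame: the origin (TCP) lies at the very end of the fingers, on their centre line; the grasp point (between the pads) lies 19 mm behind it; z points along the fingers, y is the line along which they close (so a half turn about z gives the same grasp; the last joint's range is limited). The gripper opens to 85 mm and grips with 20 to 120 N. Pads are 22 mm wide; open, the fingers measure 114 mm over their backs; the gripper's body (76 mm by 85 mm) begins 54 mm behind the grasp point. The pads swing forward as they close: fully open they stand 13 mm farther back than shut.
Start: joints at [-79.945, 21.807, 74.336, -0, 83.858, -12.336], TCP at [209.503, -508.516, 231.322] pointing down, gripper open.
Joint ranges: [-178.18, 178.18], [-50.72, 133.34], [12.68, 142.11], [-81.47, 261.47], [9.98, 163.14], [-165.26, 165.26]. Speed limits (degrees/s): [136.94, 136.94, 180, 180, 180, 180].

INTERFACE

Orientations are given as a 3x3 rotation matrix whose columns are the frame's x, y, z axes.
In Python, from station import * gives the robot as it stands. Calls block until the motion is done:
- reach(position, orientation): joint-space move of the TCP to a pose.
- movel(position, speed=150, rot=None, threshold=None): straight line of the TCP; rot=None keeps the orientation; speed is the mean speed in mm/s. With threshold (N) it stops when the force on the tool has changed by that much, and returns True; else False.
- movej(angles): joint-space move.
- move_gripper(opening, grasp_force=None): opening from 0.0 (shut) to 1.0 (fully open); grasp_force is the grip in N (None keeps the last); returns when the fingers have stopped.
- pause(seconds).
- ik(position, orientation): joint angles nearest the present ones, or None.
- grab_frame(name): name is "scene" or "top"; returns a dict with "img" (420x560x3 uint8, blue, green, red), "fov_y" (degrees; the focal length in pixels is half the picture's height over the tangent of half this angle, whatever the lens; pixels are square), "cx", "cy" (the principal point, pixels), "k1" (the pictures are not rectified: a ray, as slopes to the right and down, at radius r is drawn at 1 + k1 r^2 times it, then the intrinsics apply), "rvec" (rotation vector, rad) and "tvec" (3), from world to camera coordinates, as OpenCV has them. Camera axes: x right, y down, z forward; pixel columns grow to the right and rows downward; lengths in mm; the calibration is good to about 2 mm. A picture is of the moment at which its call begins. There is no depth.
A pose or a line that the arm cannot do raises MotionError and nothing moves.
- finish_job(): hands the job in; it is judged then, once.
Readings, each from a call of its own:
- read_time_s(): time.
- read_joint_pos(): joint angles.
- read_dq(): joint speeds.
- read_effort(): joint torques, N m.
- read_ee_pos(): TCP position.
- read_orientation(): TCP orientation.
- read_contact_force(): force on the tool from outside, world axes, zero at the start.
- read_moment(): the same for the moment, N m.
- read_finger_gap(): opening from 0.0 (shut) to 1.0 (fully open).
- read_finger_force(): force on a finger pad.
Only numpy, scipy, OpenCV 4.12 (cv2) and the standard library are available. Lean on these libraries where they do the work, as an engineer would, in place of code of your own. Each camera call takes 0.05 s, during which the arm holds its last target. There are 200 camera calls.

TASK

Hang the orange-headed pipette in the free place of the charging stand. Its head lies in a narrow bay of the tray where no fingers fit, so take it by the handle first and lay it down on the blue mat; then pick it up by its ball head, ease your grip in the air until it swings plumb, grip it firmly again, hang it in the free cradle, let go, and press down on its cap to make sure it sits fully home. Press gently, do not drop it, and leave everything else where it is.

Things in the scene. Friction and masses are not known exactly. Their poses are not given: they have to be found in the camera images.
- pipette: the pipette to hang: orange ball head, white handle, 196 mm long, about 0.22 kg, mass centre 66 mm below the ball. Origin: centre of the ball head (a hard smooth ball, 30 mm in diameter). z axis: along the pipette towards the head end (up when hung); y axis: along its two finger-rest wings; display on its -x side. Lying, its display is up and its axis 15 mm above what it rests on
- ball (a point): centre of the ball head again. Pinched by the ball, the pads closing along the wing direction y, the pipette can turn between the pads about that line: a grip of 40 N holds it or lets it sag a little, below about 30 N it turns, and easing the grip in steps to about 4 N brings it down plumb without dropping it
- handle (a point): middle of the handle, on the axis 70 mm below the ball centre. The handle is 28 mm wide along y, 30 mm along x, from 36 to 104 mm below the ball centre; lying, its sides stand upright for a grasp from above
- wings (a point): middle of the finger rest, on the axis 32 mm below the ball centre: two wings, 50 mm across along y, 18 mm along x, 8 mm thick (28 to 36 mm below the ball centre); between ball and wings a neck 19 mm in diameter
- tip (a point): lower end of the pipette, 178 mm below the ball centre; above it a tip cone 8 mm and from 150 to 104 mm below the ball a shaft 16 mm in diameter
- cap_top (a point): centre of the flat top of the black cap (18 mm in diameter), 18 mm above the ball centre: the place to press
- tray: fixed grey tray, base 210 mm (x from -115 to +95) by 200 mm (y), 4 mm thick; origin on the bench. At x from +22 to +95 it has three head bays 56 mm wide, open above and to -x, walls 6 mm thick and 50 mm high. The orange pipette starts in the middle bay, on the centre line, ball 60 to 68 mm along the tray's x and pointing along it, handle out in the open
- mat: fixed blue bench mat, 240 mm (x) by 170 mm (y), 3 mm thick; origin: its centre, on the bench (top face at 3 mm)
- timer: bench timer lying on the mat near its -x end, 54 x 60 x 18 mm; origin: centre of its underside; leave alone
- stand: fixed white charging stand; origin on the bench. Base 145 mm (x from -85 to +60) by 250 mm (y), 18 mm high; a crossbar at x from +30 to +55, 187 mm high, carries three cradles 80 mm apart along y that open to -x. Two hold other pipettes, one is free. To hang a pipette: upright, wings along the stand's y, come in along +x with the wings above the front lips, then lower
- place0 (a point): cradle at the stand's y = +80 mm: where the ball centre sits when a pipette hangs home there, 208 mm above the bench; axes as the stand's. Each cradle: two level prongs reaching to 24 mm on the -x side of this point, 10 mm wide, tops 36 mm below it, the slot between them 36 mm wide for the handle
- place1 (a point): middle cradle: where the ball centre sits when a pipette hangs home there; axes as the stand's. In every cradle the wings rest across the two prongs in a pocket 34 mm long (x), between a front lip and a back stop that stand 6 mm above the prongs
- place2 (a point): cradle at the stand's y = -80 mm: where the ball centre sits when a pipette hangs home there; axes as the stand's
- hung_blue: electronic pipette, 196 mm long overall, same build as the orange one, blue head, hanging upright in one cradle of the stand; leave alone. Origin: centre of its ball head; its cap reaches 226 mm above the bench
- hung_red: electronic pipette, 196 mm long overall, same build as the orange one, red head, hanging upright in another cradle of the stand; leave alone. Origin: centre of its ball head
- spare: electronic pipette, 196 mm long overall, same build as the orange one, green head, lying in the tray's bay beside the orange one (at the tray's y = +62 mm); leave alone. Origin: centre of its ball head
- marker: marker pen lying in the tray's third bay, 140 mm long, 18 mm thick; origin: on its axis near the middle; leave alone
- bottle: amber reagent bottle, 82 mm in diameter, 165 mm high, in the back row; origin: centre of its underside
- tip_box: blue tip box with a clear lid, 84 x 124 x 74 mm, in the back row; origin: centre of its underside
- rack: orange tube rack with capped tubes, 86 x 200 mm, tubes 114 mm high, in the back row; origin: centre of its underside

How it is judged:
By the outcome, as a careful person would: the job done as asked, in the order asked, and still so for the second after the job is handed in, with the robot touching nothing.
It also fails if it takes over 72 s, if anything falls off the work surface, if the arm or the gripper's body presses on something with over 40 N, if the wrist force passes 120 N, or if a joint passes its speed limit or range.

## Working session

There is one attempt and no reset: what is moved stays moved. The work goes in short steps, each a Python script; the robot and the scene stay as the last script left them, time stands still between calls to the robot, and variables do not carry over. Pictures are saved under pics/ and viewed, at most 10 in all, crops included, and the job is handed in when it is done.

```bash
mkdir -p pics; ls; python3 - <<'E'
from station import *
import cv2
for n in("scene","top"):
    f=grab_frame(n); cv2.imwrite(f"pics/{n}0.png",f["img"])
    print(n,{k:v for k,v in f.items() if k!="img"})
E
```

```text
pics
scene {'fov_y': 47.47262539154856, 'cx': 268.47916151514204, 'cy': 216.29906769662747, 'k1': -0.046031688741980215, 'rvec': array([ 2.36811329,  0.96308443, -0.32259248]), 'tvec': array([-411.69916152, -240.72405906, 1507.51764373])}
top {'fov_y': 55.57795904839935, 'cx': 278.50318805734094, 'cy': 202.55725733219083, 'k1': -0.11020412347560421, 'rvec': array([ 2.11908133, -2.15248342,  0.19224976]), 'tvec': array([   4.1630102 ,  605.39251234, 1073.63721806])}
```

View pics/top0.png

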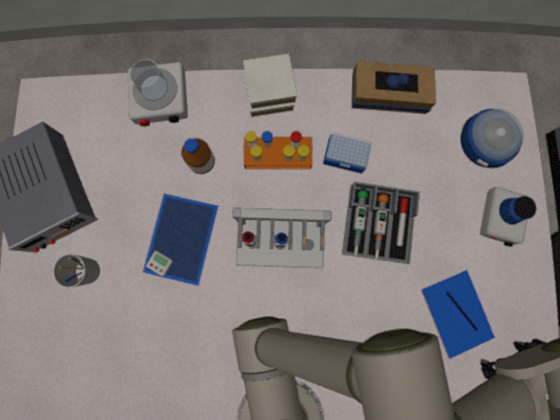

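View pics/scene0.png

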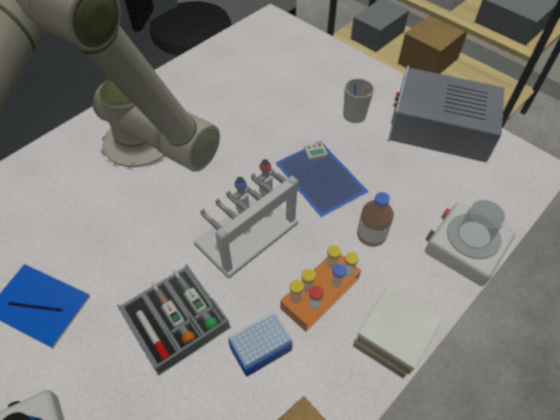

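The top picture shows +x up and +y left. The orange pipette is in the middle bay at (380,225). The stand is at (280,238) with its right cradle, at -y, free. The mat with the timer is at (181,240). I'll zoom in to measure.

```bash
cat > h.py <<'E'
import numpy as np, cv2
from station import *
from scipy.spatial.transform import Rotation as R
def cam(f):
    h=f["img"].shape[0]; fl=h/2/np.tan(np.radians(f["fov_y"]/2))
    return np.array([[fl,0,f["cx"]],[0,fl,f["cy"]],[0,0,1.]]),np.array([f["k1"],0,0,0.])
def proj(f,P):
    K,d=cam(f); return cv2.projectPoints(np.array(P,float).reshape(-1,1,3),f["rvec"],f["tvec"],K,d)[0].reshape(-1,2)
def back(f,uv,z):
    K,d=cam(f); n=cv2.undistortPoints(np.array(uv,float).reshape(-1,1,2),K,d).reshape(-1,2)
    Rm=cv2.Rodrigues(f["rvec"])[0]; C=-Rm.T@f["tvec"]; r=np.c_[n,np.ones(len(n))]@Rm
    return C+r*((z-C[2])/r[:,2])[:,None]
def crop(f,x0,y0,w,h,s,name):
    cv2.imwrite(name,cv2.resize(f["img"][y0:y0+h,x0:x0+w],None,fx=s,fy=s,interpolation=cv2.INTER_CUBIC))
E
python3 - <<'E'
from h import *
f=grab_frame("top")
a=cv2.resize(f["img"][178:268,225:425],None,fx=4,fy=4,interpolation=cv2.INTER_CUBIC)
b=cv2.resize(f["img"][190:290,140:225],None,fx=2.4,fy=2.4,interpolation=cv2.INTER_CUBIC)
o=np.zeros((600,800,3),np.uint8);o[:360]=a;o[360:,:204]=b
o[360:600,204:800]=cv2.resize(grab_frame("scene")["img"][255:375,110:408],None,fx=2,fy=2)
cv2.imwrite("pics/c1.png",o)
crop(grab_frame("scene"),110,150,200,150,4,"pics/c2.png")
E
```

```text
(no output)
```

View pics/c1.png

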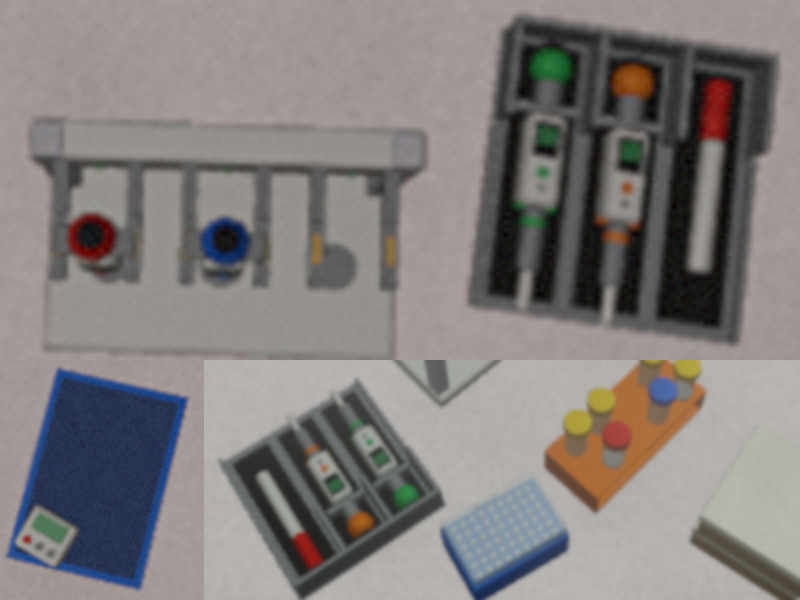

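View pics/c2.png

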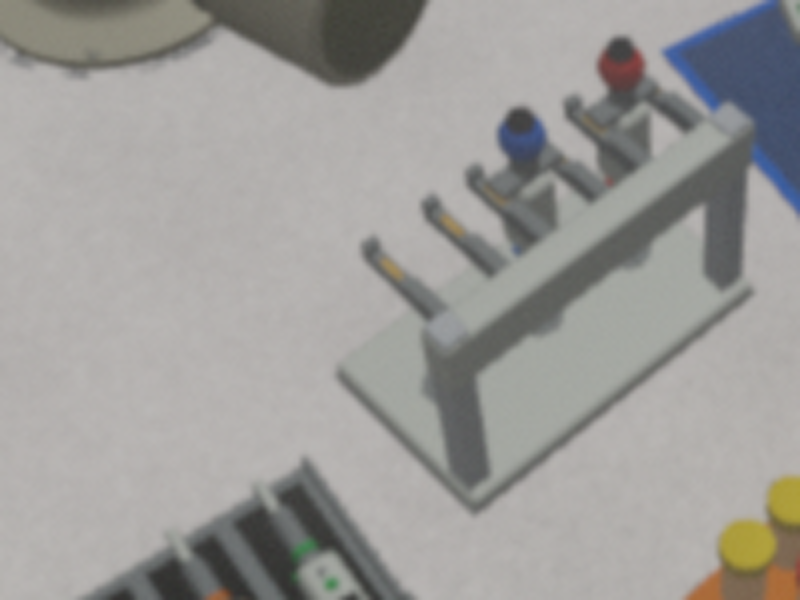

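The zoomed top crop gives these pixels:
- Orange ball at crop (633,81), tip at (608,322).
- Red ball at (92,237), blue ball at (225,241).
- Mat corners at (58,370), (187,398), (140,587) and (8,556).

In the scene picture, orange is at (360,523) in the first crop. Red is at (621,67) and blue at (521,135) in the second.

```bash
cat >> h.py <<'E'
def tri(ft,fs,a,b):
    M=[];U=[]
    for f,p in((ft,a),(fs,b)):
        K,d=cam(f); M.append(np.c_[cv2.Rodrigues(f["rvec"])[0],f["tvec"]]); U.append(cv2.undistortPoints(np.array(p,float).reshape(1,1,2),K,d).reshape(2,1))
    X=cv2.triangulatePoints(M[0],M[1],U[0],U[1]); return (X[:3]/X[3]).ravel()
E
python3 - <<'E'
from h import *
np.set_printoptions(precision=1,suppress=True)
ft=grab_frame("top");fs=grab_frame("scene")
A=lambda u,v:((u+.5)/4-.5+225,(v+.5)/4-.5+178)
B=lambda u,v:((u+.5)/2.4-.5+140,(v-359.5)/2.4-.5+190)
S1=lambda u,v:((u-203.5)/2-.5+110,(v-359.5)/2-.5+255)
S2=lambda u,v:((u+.5)/4-.5+110,(v+.5)/4-.5+150)
print("orange",back(ft,[A(633,81),A(608,322)],19),back(fs,[S1(360,523)],19),tri(ft,fs,A(633,81),S1(360,523)))
print("green",back(ft,[A(551,65)],19))
print("red",back(ft,[A(92,237)],208),back(fs,[S2(621,67)],208),tri(ft,fs,A(92,237),S2(621,67)))
print("blue",back(ft,[A(225,241)],208),back(fs,[S2(521,135)],208),tri(ft,fs,A(225,241),S2(521,135)))
print("base",back(ft,[A(45,350),A(393,356)],18),back(fs,[S2(475,508),S2(750,290),S2(340,372)],0))
print("mat",back(ft,[B(58,370),B(187,398),B(140,587),B(8,556)],3),"timer",back(ft,[B(46,537)],18))
print("tray",back(ft,[A(480,302),A(738,342)],9),back(ft,[A(516,20),A(775,58)],54))
E
```

```text
orange [[ 620.4 -313.    19. ]
 [ 445.  -284.6   19. ]] [[ 617.6 -310.3   19. ]] [ 619.6 -311.2   24.4]
green [[ 633.3 -252.5   19. ]]
red [[496.2  71.5 208. ]] [[497.4  72.2 208. ]] [496.6  72.1 207.3]
blue [[492.6  -8.  208. ]] [[492.3  -6.8 208. ]] [492.7  -7.7 209.1]
base [[ 432.6  118.5   18. ]
 [ 424.3 -128.9   18. ]] [[ 561.8 -131.2    0. ]
 [ 573.7  116.3    0. ]
 [ 420.8 -124.5    0. ]]
mat [[645.2 335.6   3. ]
 [607.6 173.9   3. ]
 [379.3 229.    3. ]
 [417.  390.8   3. ]] timer [[439.3 340.   18. ]]
tray [[ 461.7 -194.3    9. ]
 [ 428.4 -382.6    9. ]] [[ 659.6 -221.1   54. ]
 [ 629.5 -408.6   54. ]]
```

Both cameras agree to about 2 mm:
- **Orange pipette:** ball at (620,-312), heading about -9.3°.
- **Free cradle:** place2 at about (489.6,-87.6,208), stand yaw about -2.5°.
- **Mat:** centre (512,282), yaw -13.6°.

Next I'll grasp the handle.

```bash
cat >> h.py <<'E'
def rot(deg,flip=False):
    d=np.radians(deg); y=np.array([-np.sin(d),np.cos(d),0])*(-1 if flip else 1); z=np.array([0,0,-1.]); return np.c_[np.cross(y,z),y,z]
def hd(deg): d=np.radians(deg); return np.array([np.cos(d),np.sin(d),0])
E
python3 - <<'E'
from h import *
np.set_printoptions(precision=1,suppress=True)
print(read_time_s())
B=np.array([619.5,-312,0]);h=-9.3; H=B-70*hd(h)
for fl in(0,1):
    for p,a in((H,h),((590,232,0),-13.6),((490,-88,0),-2.5)):
        print(fl,ik([p[0],p[1],250],rot(a,fl)))
fl=min((0,1),key=lambda k:abs(np.array(ik([H[0],H[1],250],rot(h,k)))[5]))
print("flip",fl)
move_gripper(0.6,60)
reach([H[0],H[1],150],rot(h,fl)); 
movel([H[0],H[1],60],150)
print(movel([H[0],H[1],10],50,threshold=5),read_ee_pos(),read_contact_force(),read_time_s())
f=grab_frame("top");a=cv2.resize(f["img"][160:280,320:440],None,fx=4,fy=4)
f=grab_frame("scene");b=cv2.resize(f["img"][250:400,100:250],None,fx=3.2,fy=3.2,interpolation=cv2.INTER_CUBIC)
cv2.imwrite("pics/g1.png",cv2.resize(np.hstack([a,b]),(800,400)))
E
```

```text
0.35
0 [ -39.4   29.2   58.9   -0.    91.9 -120.1]
0 [ 10.8  29.9  57.6  -0.   92.4 -65.6]
0 [ -23.8   15.8   80.3   -0.    83.9 -111.3]
1 [-39.4  29.2  58.9  -0.   91.9  59.9]
1 [ 10.8  29.9  57.6  -0.   92.4 114.4]
1 [-23.8  15.8  80.3  -0.   83.9  68.7]
flip 1
False [ 550.6 -300.8   10.4] [ 0.2 -0.9 -0.5] 4.1917
```

View pics/g1.png

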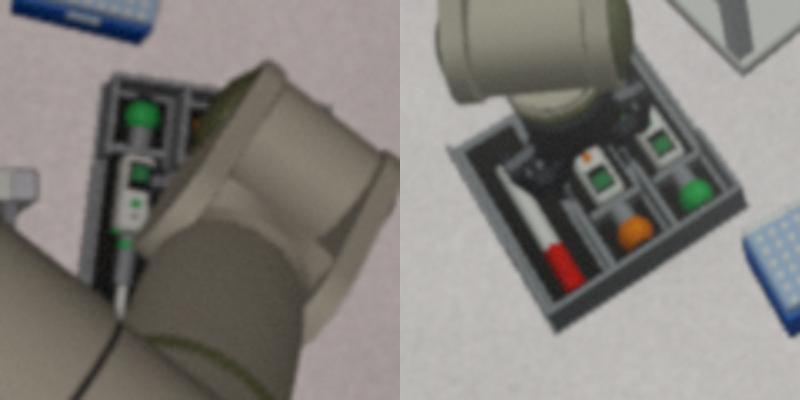

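The scene view on the right shows the fingers straddling the orange pipette's handle, at about (595,175), clear of the spare and the marker. Next: grip, lift, carry, lay it on the mat.

```bash
python3 - <<'E'
from h import *
np.set_printoptions(precision=1,suppress=True)
move_gripper(0.0,60); print("gap",read_finger_gap(),read_finger_force(),read_contact_force())
p=read_ee_pos()
movel([p[0],p[1],110],60); print(read_finger_gap(),read_contact_force())
movel([p[0],p[1],330],200)
m=-13.6; C=np.array([512.3,282.3,0]); yv=np.array([-hd(m)[1],hd(m)[0],0])
H=C+90*hd(m)-30*yv-70*hd(m)
reach([H[0],H[1],330],rot(m,1)); print(read_finger_gap(),read_contact_force())
movel([H[0],H[1],45],150)
print(movel([H[0],H[1],7.5],25,threshold=4),read_ee_pos(),read_contact_force(),read_time_s())
f=grab_frame("scene");crop(f,230,110,160,130,5,"pics/m1s.png");cv2.imwrite("pics/m1full.png",f["img"])
E
```

```text
gap 0.31352729246790506 60.400811433792114 [-0.1 -0.6  3.5]
0.3147747681195068 [ 0.3 -0.2 -2.2]
0.31568214082320534 [-0.4 -0.9 -2.2]
True [524.6 248.4   9.4] [-1.   0.1  6.6] 13.025
```

View pics/m1full.png

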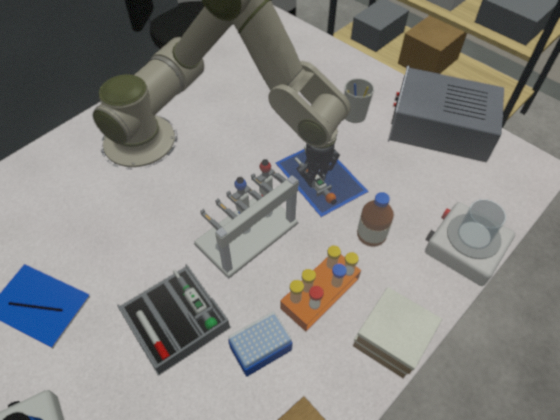

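The pipette is down on the mat, with its ball at about (331,197) in the scene. Contact came at z 9.4, where expected. Now release, back off and measure the ball automatically by colour.

```bash
python3 - <<'E'
from h import *
np.set_printoptions(precision=1,suppress=True)
move_gripper(0.6); p=read_ee_pos(); movel([p[0],p[1],120],120)
print(read_contact_force())
movel([p[0]-170,p[1]-60,200],250)
ft=grab_frame("top");fs=grab_frame("scene");print(read_time_s())
def blob(f,P):
    u,v=proj(f,[P])[0].astype(int); s=cv2.cvtColor(f["img"][v-16:v+16,u-16:u+16],cv2.COLOR_BGR2HSV)
    m=cv2.inRange(s,(5,120,90),(20,255,255)); n,l,st,c=cv2.connectedComponentsWithStats(m)
    k=1+np.argmax(st[1:,4]); print("area",st[k,4],st[k,:4]); return c[k]+[u-16,v-16]
P=[592,232,18]; a=blob(ft,P);b=blob(fs,P); print(a,b)
print(back(ft,[a],18),back(fs,[b],18),tri(ft,fs,a,b))
t=cv2.resize(ft["img"][180:290,130:230],(400,440),interpolation=cv2.INTER_CUBIC);s=cv2.resize(fs["img"][120:230,270:370],(400,440),interpolation=cv2.INTER_CUBIC)
cv2.imwrite("pics/m2.png",np.hstack([t,s]))
E
```

```text
[ 0.5 -0.1 -0.6]
15.5583
area 57 [13 12  8  9]
area 45 [14 13  8  7]
[196.5 209.9] [330.4 196.6]
[[593.1 233.4  18. ]] [[590.  236.4  18. ]] [592.3 232.5  23.6]
```

View pics/m2.png

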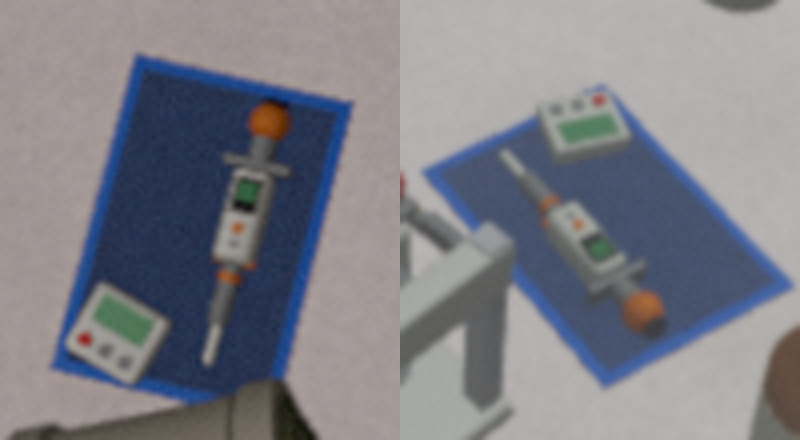

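The picture shows the pipette lying display up on the mat and clear of the timer. The ball is at (270,120) in the top crop, which is world (592,233.5). Next I'll pinch the ball, lift, and ease the grip.

```bash
python3 - <<'E'
from h import *
np.set_printoptions(precision=2,suppress=True)
m=-13.6;b=[592.3,233.3]
move_gripper(0.6,70)
reach([*b,130],rot(m,1)); movel([*b,45],150)
print(movel([*b,5],40,threshold=5),read_ee_pos(),read_contact_force())
move_gripper(0.0,70); print(read_finger_gap(),read_finger_force(),read_contact_force())
movel([*b,60],50); print(read_finger_gap(),read_contact_force(),read_moment())
movel([*b,300],180); pause(.3)
print(read_finger_gap(),read_contact_force(),read_moment(),read_time_s())
for g in(40,28,22,17,13,10,8,6,5,4):
    move_gripper(0.0,g); pause(.45); print(g,read_finger_gap(),read_finger_force(),read_contact_force()[2],read_moment())
pause(.5); print(read_moment())
move_gripper(0.0,70); pause(.2); print(read_finger_gap(),read_contact_force(),read_moment(),read_time_s())
ft=grab_frame("top");fs=grab_frame("scene")
P=[*b,200];o=[]
for f in(ft,fs):
    u,v=proj(f,[P])[0].astype(int);u=max(u,60);v=max(v,60);o.append(cv2.resize(f["img"][v-60:v+60,u-60:u+60],(400,400),interpolation=cv2.INTER_CUBIC));print(u,v)
cv2.imwrite("pics/s1.png",np.hstack(o))
E
```

```text
False [592.46 233.35   5.3 ] [-0.03  0.32 -0.15]
0.31095072378701427 68.5628879070282 [-0.31  0.09  4.03]
0.31053123222547635 [ 0.41  0.73 -3.62] [-0.02 -0.14  0.04]
0.31202702885858047 [-0.25  0.73 -2.43] [-0.   -0.15  0.04] 22.0167
40 0.3105932320745944 68.95571708679199 -2.626649576632116 [-0.04 -0.15 -0.02]
28 0.31168482266550895 68.95541667938232 -2.266985780631339 [-0.08 -0.19 -0.04]
22 0.3099912934283087 68.95623922348022 -1.140241768586577 [-0.06 -0.12 -0.01]
17 0.3115258650318367 68.95603537559509 -2.3379655562364583 [-0.06 -0.13 -0.02]
13 0.31108186626160994 68.95582437515259 -3.396072718098555 [-0.01 -0.15  0.02]
10 0.31034663735423634 68.95584225654602 -2.7922745339453705 [-0.02 -0.19 -0.01]
8 0.30719460304651625 68.95629644393921 -2.005162819478061 [-0.03 -0.13 -0.02]
6 0.31048449804100214 68.95619988441467 -2.380005369762214 [-0.02 -0.2  -0.08]
5 0.3095998567422058 68.95620703697205 -1.8926965630826675 [-0.05 -0.15 -0.02]
4 0.30750840144596236 68.95639657974243 -2.5220083070605424 [ 0.01 -0.2  -0.04]
[-0.06 -0.11  0.03]
0.30785833735736534 [ 0.43 -0.17 -2.69] [-0.03 -0.16  0.05] 29.6
182 198
337 153
```

View pics/s1.png

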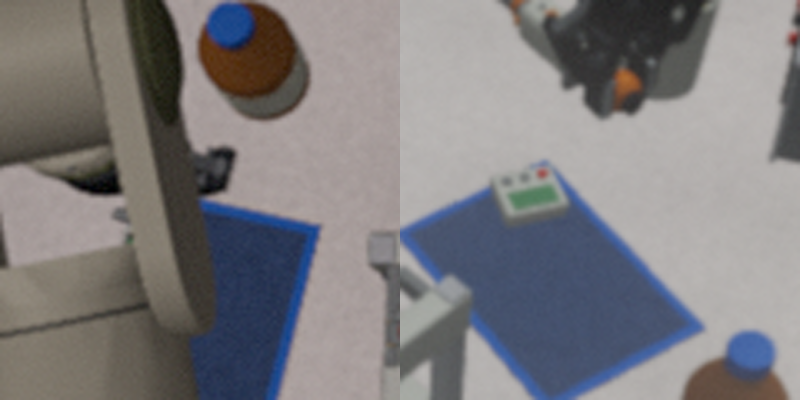

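The pipette is still horizontal: the ball is between the pads at (628,85), head towards the camera. The pad force stayed at 69 N, so commanding a lower force on shut fingers does not ease it. I'll lower the arm for safety and ease by small opening steps, watching the pad force and the moment.

```bash
python3 - <<'E'
from h import *
np.set_printoptions(precision=2,suppress=True)
p=read_ee_pos(); movel([p[0],p[1],215],200)
g0=read_finger_gap(); t=read_time_s()
for g in np.arange(g0-.02,g0+.02,.002):
    move_gripper(float(g),20); F=read_finger_force(); print("%.4f %.4f F%.1f t%.2f"%(g,read_finger_gap(),F,read_time_s()),read_moment())
    if F<35 or read_time_s()-t>5: break
E
```

```text
0.2910 0.3109 F69.0 t30.49 [-0.02 -0.12 -0.01]
0.2930 0.3141 F69.0 t30.71 [-0.01 -0.1   0.02]
0.2950 0.3106 F69.0 t30.93 [-0.   -0.19 -0.04]
0.2970 0.3091 F69.0 t31.14 [-0.05 -0.17 -0.02]
0.2990 0.3112 F69.0 t31.36 [-0.05 -0.18 -0.02]
0.3010 0.3092 F69.0 t31.57 [ 0.   -0.1  -0.05]
0.3030 0.3128 F69.0 t31.79 [-0.02 -0.19 -0.04]
0.3050 0.3143 F69.0 t32.01 [-0.02 -0.1   0.02]
0.3070 0.3095 F69.0 t32.23 [-0.02 -0.16 -0.01]
0.3090 0.3120 F65.9 t32.44 [-0.06 -0.16 -0.03]
0.3110 0.3119 F61.4 t32.66 [-0.   -0.12 -0.04]
0.3130 0.3151 F57.0 t32.88 [ 0.   -0.15  0.02]
0.3150 0.3200 F52.7 t33.09 [-0.03 -0.14  0.02]
0.3170 0.3215 F48.4 t33.31 [-0.07 -0.16 -0.04]
0.3190 0.3198 F44.3 t33.52 [ 0.03 -0.19 -0.  ]
0.3210 0.3290 F40.2 t33.74 [-0.03 -0.12  0.02]
0.3230 0.3238 F36.3 t33.96 [ 0.   -0.12  0.  ]
0.3250 0.3251 F32.4 t34.17 [-0.04 -0.2   0.01]
```

Opening steps ease it by about 2 N per 0.001. Continuing down to about 4 N.

```bash
python3 - <<'E'
from h import *
np.set_printoptions(precision=2,suppress=True)
g=.325
for i in range(30):
    F=read_finger_force()
    if F<5: break
    g+=.002 if F>13 else .001 if F>7.5 else .0006
    move_gripper(float(g),20); print("%.4f F%.1f t%.2f"%(g,read_finger_force(),read_time_s()),read_moment()[1],read_contact_force()[2])
pause(.8); print(read_finger_force(),np.mean([read_moment() for _ in range(5)],0),read_contact_force())
move_gripper(0.0,70);print(read_finger_force(),read_finger_gap(),read_time_s())
ft=grab_frame("top");fs=grab_frame("scene")
u,v=proj(fs,[[592,233,120]])[0].astype(int)
crop(fs,u-60,v-70,120,120,4,"pics/s2.png");print(u,v)
E
```

```text
0.3270 F28.6 t34.39 -0.1370923996974425 -2.103396565969259
0.3290 F24.7 t34.61 -0.21699308530951927 -2.1109922041631757
0.3310 F21.3 t34.83 -0.04330655548533664 -2.2694362784472384
0.3330 F18.0 t35.04 -0.03080164579880813 -2.8860231709890645
0.3350 F15.0 t35.26 -0.05246768776272766 -3.8746213376858694
0.3370 F12.1 t35.48 -0.041809194257004335 -2.0540254026574947
0.3380 F10.7 t35.69 -0.05831358253551153 -2.890466804793766
0.3390 F9.4 t35.91 -0.02826861757227184 -2.859517660438061
0.3400 F8.2 t36.12 -0.01477478607721227 -2.4424467393124853
0.3410 F7.0 t36.34 0.0060875029188488215 -2.510701987233795
0.3416 F6.3 t36.56 -0.019921313618925636 -2.4366524411251977
0.3422 F5.7 t36.77 -0.03173126800624535 -2.7400886713580213
0.3428 F5.0 t36.99 -0.022999494557429702 -2.13294613475147
0.3434 F4.4 t37.21 0.058602478010538965 -1.945396980561374
4.431611001491547 [ 0.01 -0.03 -0.01] [-0.09 -0.1  -2.25]
68.9327323436737 0.3077086845173393 38.225
333 174
```

View pics/s2.png

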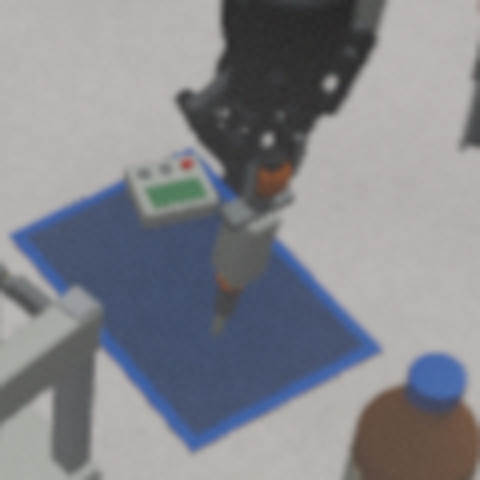

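The pipette now hangs down, with the ball at (271,178) and the tip at (217,333) in the crop. I'll check this numerically against plumb, and check the path to the stand.

```bash
python3 - <<'E'
from h import *
np.set_printoptions(precision=1,suppress=True)
fs=grab_frame("scene");print(read_ee_pos(),read_time_s())
p=read_ee_pos()
for z in(13,10): print(proj(fs,[[p[0],p[1],p[2]+z],[p[0],p[1],p[2]+z-178]]))
for t in(-8,8): # tilt effect
    d=hd(-13.6)*np.sin(np.radians(t))-np.array([0,0,np.cos(np.radians(t))]); print(t,proj(fs,[np.array([p[0],p[1],p[2]+13])+178*d]))
P=np.array([489.6,-87.6,0]);q=-2.5
for x in(-90,0): print(ik([*(P+x*hd(q))[:2],230],rot(q,1)))
E
```

```text
[592.3 233.3 215. ] 38.375
[[338.2 145.6]
 [331.4 190.6]]
[[338.1 146.4]
 [331.3 191.3]]
-8 [[326.2 184.3]]
8 [[336.8 196.2]]
[-28.5   7.5  94.8  -0.   77.7  64. ]
[-23.8  16.6  82.5  -0.   80.9  68.7]
```

```bash
cat >> h.py <<'E'
def rows():
    f=grab_frame("scene"); hsv=cv2.cvtColor(f["img"],cv2.COLOR_BGR2HSV)
    p=read_ee_pos(); c=[p[0],p[1],p[2]+13]
    for s in(30,45,60,75,90,105,120,135,150,160,170,178):
        out=[]
        u0,v0=proj(f,[np.add(c,[0,0,-s])])[0]; v=int(round(v0))
        r=f["img"][v,int(u0)-14:int(u0)+15].astype(int); nb=(r[:,0]-r[:,2])<22
        x=np.where(nb)[0]+int(u0)-14
        print(s,"v",v,"plumb u %.1f"%u0,"seen",(x.mean().round(1),x.min(),x.max()) if len(x) else None)
E
python3 - <<'E'
from h import *
rows()
f=grab_frame("scene");print((f["img"][176:194,318:340,0].astype(int)-f["img"][176:194,318:340,2]))
E
```

```text
30 v 154 plumb u 337.0 seen (np.float64(337.0), np.int64(322), np.int64(350))
45 v 158 plumb u 336.4 seen (np.float64(338.3), np.int64(322), np.int64(350))
60 v 162 plumb u 335.8 seen (np.float64(338.0), np.int64(327), np.int64(349))
75 v 166 plumb u 335.2 seen (np.float64(335.8), np.int64(326), np.int64(349))
90 v 170 plumb u 334.6 seen (np.float64(332.5), np.int64(326), np.int64(339))
105 v 173 plumb u 334.0 seen (np.float64(331.0), np.int64(326), np.int64(336))
120 v 177 plumb u 333.5 seen (np.float64(329.5), np.int64(327), np.int64(332))
135 v 181 plumb u 332.9 seen (np.float64(329.0), np.int64(327), np.int64(331))
150 v 184 plumb u 332.4 seen (np.float64(327.5), np.int64(326), np.int64(329))
160 v 186 plumb u 332.0 seen (np.float64(327.0), np.int64(326), np.int64(328))
170 v 189 plumb u 331.7 seen None
178 v 191 plumb u 331.4 seen None
[[ 44  39  42  40  40  41  41  40  35  14 -12 -29 -27 -19 -13   5  30  39
   41  40  41  39]
 [ 43  42  40  40  41  41  40  41  32  15   1  -5 -11 -11   1  24  38  42
   40  42  40  41]
 [ 43  42  41  39  40  40  41  39  30  12   4   3   0   3  14
[... 727 characters left out ...]
7  34  41  40  41  39  38  38
   38  39  38  39]
 [ 39  42  38  42  41  41  40  33  21  19  27  41  41  42  40  40  38  39
   39  41  38  39]
 [ 40  40  42  43  41  40  42  40  35  34  37  42  41  41  42  41  39  39
   40  40  39  39]
 [ 42  43  41  41  40  42  41  39  42  39  41  43  40  41  40  40  39  38
   38  41  38  39]
 [ 41  41  40  39  39  39  40  42  41  41  40  41  40  40  40  41  38  38
   38  37  39  39]
 [ 41  40  41  41  39  40  42  41  39  39  40  39  42  40  40  39  38  37
   37  40  38  40]
 [ 40  41  39  41  41  39  42  41  39  40  37  40  40  39  40  40  39  39
   39  37  40  39]
 [ 39  40  41  41  43  42  42  40  39  38  39  38  40  40  41  40  40  39
   38  38  39  37]]
```

The tip is at (327,187) against a plumb (331.4,190.6), so about 6° of sag remains. I'll ease once more, a little lower with a small jiggle, and recheck.

```bash
cat >> h.py <<'E'
def tipcheck():
    f=grab_frame("scene"); p=read_ee_pos(); t=proj(f,[[p[0],p[1],p[2]-165]])[0]
    u,v=t.astype(int); w=f["img"][v-12:v+8,u-14:u+10].astype(int); m=(w[:,:,0]-w[:,:,2])<25
    y,x=np.where(m); k=y==y.max(); print("tip",x[k].mean()+u-14,y.max()+v-12,"plumb",t)
E
python3 - <<'E'
from h import *
tipcheck()
for g in(.335,.341,.3434): move_gripper(g,20)
p=read_ee_pos(); print(read_finger_force())
g=.3434
for i in range(3):
    movel([p[0]+6*(-1)**i,p[1],p[2]],40); print("F%.2f t%.1f fz%.1f"%(read_finger_force(),read_time_s(),read_contact_force()[2])); tipcheck()
    if g<.344: g+=.0004; move_gripper(g,20)
movel(p,40); pause(.4); tipcheck(); print(read_finger_force(),read_time_s())
E
```

```text
tip 326.5 187 plumb [331.4079536  190.58690292]
4.42549467086792
F4.43 t39.5 fz-1.7
tip 334.0 195 plumb [333.09605912 191.8419462 ]
F4.03 t40.2 fz-2.0
tip 326.5 187 plumb [329.72547535 189.35885627]
F3.65 t40.9 fz-3.1
tip 338.0 198 plumb [333.06991963 191.8338812 ]
tip 332.0 193 plumb [331.39462321 190.61102329]
3.6429379507899284 41.7083
```

```bash
python3 - <<'E'
from h import *
pause(.3); tipcheck(); move_gripper(0.0,70); print(read_finger_force(),read_finger_gap()); tipcheck()
f=grab_frame("scene"); w=f["img"][184:200,322:342].astype(int); print(w[:,:,0]-w[:,:,2])
u,v=proj(f,[np.add(read_ee_pos(),[0,0,13])])[0].astype(int); h=cv2.cvtColor(f["img"][v-10:v+12,u-10:u+12],cv2.COLOR_BGR2HSV)
y,x=np.where(cv2.inRange(h,(5,150,80),(20,255,255))>0); print("orange",x.mean()+u-10,y.min()+v-10,y.max()+v-10,read_time_s())
E
```

```text
tip 331.5 192 plumb [331.39588844 190.58975676]
68.93851161003113 0.3078262902956229
tip 332.5 194 plumb [331.39602931 190.60137606]
[[42 43 42 42 40 39 39 39 33 18  7  5  2  4 13 30 39 39 41 41]
 [43 44 39 41 41 40 42 42 33 17  6  6  4  4 13 30 38 39 40 40]
 [41 44 41 41 40 39 41 41 35 18  6  3  3  5 16 31 40 37 38 40]
 [41 43 45 40 40 41 41 43 37 25  9  4  3  8 22 35 38 38 39 40]
 [40 41 42 41 41 41 39 42 40 31 11  4  7 18 31 37 40 39 40 42]
 [40 40 44 43 41 39 41 40 40 33 10  2  7 29 37 39 39 39 42 40]
 [40 40 44 42 43 41 41 41 38 28  8  4 10 29 37 41 39 41 39 39]
 [42 40 41 41 42 42 39 39 39 26  7  2 14 31 38 39 38 40 39 39]
 [40 40 42 41 41 39 38 38 36 26  7  5 16 34 38 39 38 38 40 40]
 [41 41 42 42 41 37 39 37 37 28 11 10 25 35 39 39 39 39 40 38]
 [39 42 41 40 38 38 38 38 37 33 23 26 32 38 39 38 37 38 39 39]
 [39 39 41 38 41 38 38 38 39 37 35 35 38 42 38 40 37 38 39 40]
 [38 40 38 40 40 38 39 38 38 40 40 39 39 39 39 40 40 38 38 39]
 [38 37 37 39 40 38 36 38 39 39 39 38 37 39 41 39 39 39 38 38]
 [38 38 39 38 38 38 36 37 39 40 40 41 38 40 39 41 41 39 40 38]
 [39 38 37 38 38 36 36 37 38 41 40 40 38 40 37 40 39 40 39 39]]
orange 342.7142857142857 145 148 42.375
```

Residual tilt is now about 2°, which is plumb, and the grip is firm again. Next I'll carry it round the front of the stand, come in along the stand's +x with contact guarded, and lower.

```bash
python3 - <<'E'
from h import *
np.set_printoptions(precision=1,suppress=True)
P=np.array([489.6,-87.6,0]);q=-2.5;A=P-120*hd(q)
p=read_ee_pos()
movel([p[0],p[1],260],150)
movel([375,190,260],220)
movel([A[0],A[1],260],220,rot=rot(q,1)); movel([A[0],A[1],219],100); pause(.2)
print(read_time_s(),read_contact_force(),read_finger_gap())
M=P-45*hd(q); movel([M[0],M[1],219],120)
print(movel([P[0],P[1],219],40,threshold=4),read_ee_pos(),read_contact_force(),read_time_s())
f=grab_frame("scene");g=grab_frame("top")
cv2.imwrite("pics/h1.png",np.hstack([cv2.resize(f["img"][170:270,190:290],(400,400),interpolation=cv2.INTER_CUBIC),cv2.resize(g["img"][190:290,240:340],(400,400),interpolation=cv2.INTER_CUBIC)]))
E
```

```text
46.1333 [-0.2  0.  -2.2] 0.30795587777057293
False [489.4 -87.6 219. ] [-0.4 -1.  -2.3] 48.1833
```

View pics/h1.png

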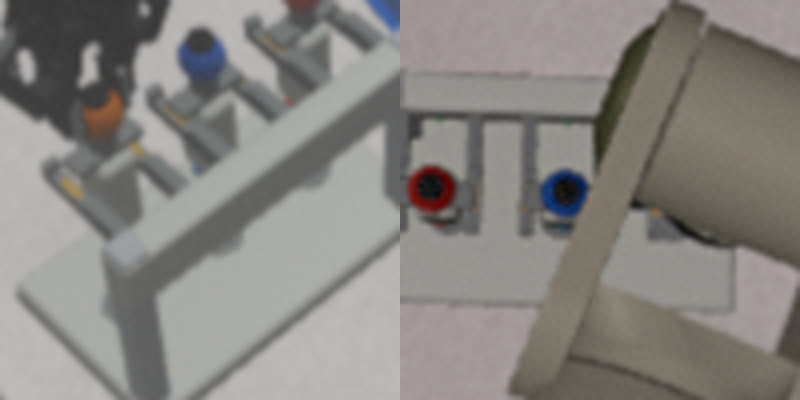

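The scene view shows the orange pipette, ball at (100,115), upright between the prongs of the free cradle with its wings above the contacts. Lowering under guard.

```bash
python3 - <<'E'
from h import *
np.set_printoptions(precision=1,suppress=True)
p=read_ee_pos()
print(movel([p[0],p[1],203],60,threshold=5),read_ee_pos(),read_contact_force())
print(movel([p[0],p[1],188],20,threshold=5),read_ee_pos(),read_contact_force(),read_moment(),read_time_s())
E
```

```text
False [489.3 -87.5 202.6] [-1.6 -0.9 -2.1]
True [490.  -87.9 198.5] [-0.3 -0.2  4.5] [-0.  0. -0.] 49.1083
```

```bash
python3 - <<'E'
from h import *
np.set_printoptions(precision=1,suppress=True)
p=read_ee_pos()
for g in(.32,.335,.345,.36,.5): move_gripper(g,20); print(g,read_contact_force())
movel([p[0],p[1],262],100); print(read_contact_force(),read_time_s())
f=grab_frame("scene")
def blob(c,lo,hi):
    u,v=proj(f,[c])[0].astype(int); s=cv2.cvtColor(f["img"][v-12:v+12,u-12:u+12],cv2.COLOR_BGR2HSV)
    y,x=np.where(cv2.inRange(s,lo,hi)>0); return np.array([x.mean()+u-12,y.mean()+v-12]),len(x)
a,n=blob([489.6,-87.6,208],(3,130,70),(20,255,255)); b,k=blob([492.6,-7.5,208],(105,120,60),(128,255,255))
print(a,n,back(f,[a],208),b,k,back(f,[b],208))
move_gripper(0.0,30); print(read_finger_gap())
movel([p[0],p[1],236],60,threshold=5)
print(movel([p[0],p[1],218],15,threshold=6),read_ee_pos(),read_contact_force(),read_time_s())
E
```

```text
0.32 [1.4 0.3 6.1]
0.335 [ 1.1 -2.   5.3]
0.345 [ 1.  -2.4  4.4]
0.36 [-0.2 -0.9  1.5]
0.5 [-0.8 -0.2  0.1]
[ 0.9 -0.2 -0.3] 51.0417
[216.5 203.7] 23 [[497.  -85.6 208. ]] [241.2 183.9] 21 [[495.7  -5.8 208. ]]
0.0007924645652870488
True [490.1 -87.9 226. ] [-1.5  0.5  6.5] 52.9
```

Contact at z = 226.0 is exactly cap-top height when home. I'll press a touch more, withdraw, verify and hand in.

```bash
python3 - <<'E'
from h import *
np.set_printoptions(precision=1,suppress=True)
p=read_ee_pos()
print(movel([p[0],p[1],222],8,threshold=5),read_ee_pos(),read_contact_force()); pause(.4); print(read_contact_force())
movel([p[0],p[1],300],80); movel([p[0]-120,p[1],330],200); pause(.3); print(read_contact_force(),read_time_s())
ft=grab_frame("top");fs=grab_frame("scene")
cv2.imwrite("pics/end.png",np.hstack([cv2.resize(fs["img"][170:270,190:290],(400,400)),cv2.resize(ft["img"][190:290,240:340],(400,400))]))
f=fs; r=[]
for c,lo,hi in(([489.6,-87.6,208],(3,130,70),(20,255,255)),([492.6,-7.5,208],(105,120,60),(128,255,255))):
    u,v=proj(f,[c])[0].astype(int); s=cv2.cvtColor(f["img"][v-12:v+12,u-12:u+12],cv2.COLOR_BGR2HSV)
    y,x=np.where(cv2.inRange(s,lo,hi)>0); q=[x.mean()+u-12,y.mean()+v-12]; print(q,len(x),back(f,[q],208))
finish_job(); print(read_time_s())
E
```

```text
True [490.2 -87.9 226. ] [-1.2 -0.1  4.5]
[-1.4  0.7  5.9]
[ 0.7 -0.7 -0.5] 55.6833
[np.float64(218.1), np.float64(203.1)] 10 [[498.6 -82.  208. ]]
[np.float64(243.6), np.float64(183.2)] 5 [[498.2  -0.3 208. ]]
the job is handed in; nothing more can be done
the job is handed in; nothing more can be done
```

The orange pipette hangs in the free cradle at the stand's -y end. I pressed its cap with about 6 N at z = 226 mm, the cap height when fully home, and handed the job in at about 56 s. The wrist force read at most about 7 N, and I did not view a picture after the final press.

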